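# Shift the polishing lathe into third

### The job

Shift the small polishing lathe into third gear by pushing its black-knobbed selector lever with the outside of the fingers: bring the lever to the crossbar of the H-shaped gate, push it across to the right-hand leg and then forward, away from the robot, fully home in the third slot, the one marked by three red pips. Push gently and never pinch or grip the lever, do not let it run back into the fourth slot (four black pips), and leave everything else on the counter where it is.

Things in the scene. Friction and masses are not known exactly. Their poses are not given: they have to be found in the camera images.
- gearbox: The lathe's green gearbox, fixed to the counter; place and yaw differ from run to run. Housing 150 x 150 mm, 70 mm high, brass gate plate 122 (x) x 120 (y) x 6 mm on top, upper face at 88 mm. Origin on the counter under the gate's middle; x forward (away from the robot at yaw 0), y left, z up.
- gate_middle (a point): Middle of the H-shaped opening, on the plate's upper face, 88 mm up. Two legs along the gearbox's x, 16 mm wide, centred 18 mm left and right of here, ending 26 mm forward and back; an 18 mm wide crossbar along y joins them here, between rounded tongues. Slots: 1 forward left, 2 back left, 4 back right (1, 2, 4 black pips), 3 forward right (3 red pips).
- third_slot (a point): On the plate's upper face (88 mm up), the place of the stem's axis when the lever is home in the third slot: 21 mm forward and 18 mm right of the gate's middle.
- knob (a point): Centre of the black ball knob, 32 mm diameter, atop the lever (steel stem 10 mm thick). The lever pivots 20 mm above the counter under the gate's middle, knob 150 mm from the pivot: it stands 157 to 170 mm up and travels about 40 mm each way, 2.3 times the stem's travel in the gate. Play at the knob: 7 mm each way in the legs, 9 mm in the crossbar. Only the stem lies between plate and knob.
- across (a joint): Sideways tilt of the lever, rad: 0 upright, -0.27 in the left-hand leg, +0.27 in the right-hand leg (0.23 to 0.31 with play). Positive leans right (-y of the gearbox). Stays where it is left; about 2 N at the knob moves it, the walls of the gate are rigid, and pushing or squeezing with 30 N or more is rough handling.
- along (a joint): Fore-and-aft tilt, rad: 0 in the crossbar (free to go across within about 0.06 either way), about +0.3 home forward (slots 1, 3), -0.3 home backward (slots 2, 4). Positive leans forward (+x of the gearbox). Stays where it is left; about 2 N at the knob moves it. At the start the lever stands anywhere along the left-hand leg.
- compass_case: Bystander, loose: mahogany pocket compass case, 70 x 70 x 24 mm, origin at the centre of its underside.
- bench_block: Bystander, loose: cast iron bench block, 75 x 75 x 35 mm, origin at the centre of its underside.
- magnet: Bystander, loose: red bar magnet with a bare steel end, 80 x 15 x 12 mm along its x, origin at the centre of its underside.
- loupe: Bystander, loose: brass eyeglass loupe, 36 mm diameter, 30 mm high, origin at the centre of its underside.
- gimbal_ring: Bystander, loose: brass gimbal ring lying flat, 84 mm diameter, 8 mm high, origin at the centre of its underside.
- screwdriver: Bystander, loose: screwdriver lying along its x, 170 mm long.
- screw_jar: Bystander, loose: closed screw jar, 52 mm diameter, 60 mm high, origin at the centre of its underside.
- motor (a point): Centre of the grey motor lying along y on the counter beyond the gearbox, fixed to it: 118 mm forward of the gate's middle, 140 mm long, up to 92 mm high. On the gearbox's left a spindle with a white felt wheel (80 mm diameter, 115 to 135 mm left of the middle, top 88 mm high).

How it is judged:
By the outcome, as a careful person would: the job done as asked, in the order asked, and still so for the second after the job is handed in, with the robot touching nothing.
It also fails if it takes over 59 s, if anything falls off the work surface, if the arm or the gripper's body presses on something with over 40 N, if the wrist force passes 120 N, or if a joint passes its speed limit or range.

### The arm

A 7-joint arm with a two-finger parallel gripper is mounted at the origin on the work surface. World frame = base frame: x ahead of the robot, y to its left, z up, the work surface at z = 0. Lengths are in m, angles in rad, forces in N, time in s.
With the tool pointing down it reaches from about 0.425 to 0.925 m from the base axis. Payload 6.8 kg.
Tool frame: the origin (TCP) lies midway between the tips of the shut fingers; the grasp point (between the pads) lies 19 mm behind it; z points along the fingers, x is the direction in which the jaws open and shut, and the axes are right-handed (so a half turn about z gives the same grasp; the last joint's range is limited). The gripper opens to 85 mm and grips with 20 to 120 N. Pads are 22 mm wide; open, the fingers measure 114 mm over their backs; the gripper's body (76 mm by 85 mm) begins 54 mm behind the grasp point. The pads swing forward as they close: fully open they stand 13 mm farther back than shut.
Start: joints at [1.05, 0.477, 0.022, 1.555, -0.011, 1.109, -0.083], TCP at [0.271, -0.618, 0.231] pointing down, gripper open.
Joint ranges: [-2.96, 2.96], [-0.34, 2.1], [-1.41, 1.46], [0.24, 2.44], [-1.37, 4.51], [0.17, 1.92], [-2.96, 2.96]. Speed limits (rad/s): [2.39, 2.39, 3.14, 3.14, 3.14, 3.14, 3.14].

### API

Orientations are given as a unit quaternion [w, x, y, z].
In Python, from station import bot, imaging, nets gives the robot as it stands. The module is installed in compiled form; this text tells all that it offers.
- The arm moves only by the tool apply_moves, never from a script. Its argument "moves" is text: rows parted by semicolons, each of 7 numbers parted by spaces: the gripper command: -1 is fully open, 1 is shut, values between are in proportion, then the shift along the tool's x, y, z normalised to -1 to 1, where 1 is 120 mm, then the turn, a rotation vector about the tool's x, y, z normalised to -1 to 1, where 1 is 4 degrees. In form: hand dx dy dz rx ry rz; .... A call has 1 to 12 rows; each row shifts and turns the commanded pose from where the row before left it, along the tool's axes as they then stand; what a row does not reach is not made up. A row lasts 1/12 s, in which the tool goes at most 41.7 mm and 7.16 degrees, less where a joint would pass 70% of its speed; a pose out of reach is approached as far as the arm can. A call with a number of a shift or a turn outside -1 to 1 is refused whole. A call with a gripper value outside its range is refused whole. The fingers move at their own pace and stop on an object; "force" is the grip in N (left out, the last holds). Time passes only in rows, so rows that do not move let the fingers close. It gives the time, the measured TCP pose, the force and the opening at its end, in the units of the state.
- bot.get_obs(): the state, without advancing time (a new reading comes with each control period).
- imaging.read_camera(name): name is "scene" or "top" or "wrist"; returns a dict with "image" (480x640x3 uint8, red, green, blue), "fx", "fy", "cx", "cy" (pixels), "view" (4x4, takes a point from world to camera coordinates); the wrist camera has in their place "mount" (4x4, takes a point from camera to tool coordinates, whose origin is the TCP and whose axes are the tool frame's). Camera axes: x right, y down, z forward; pixel columns grow to the right and rows downward; lengths in m; the calibration is good to about 2 mm. The wrist camera is an equidistant fisheye: a pixel r from the principal point sees the ray r / f radians off the axis. A picture is of the moment at which its call begins: read the wrist's pose just before it. There is no depth.
- bot.hand_in(): hands the job in, once; it reports no verdict.
Trained networks look in a picture, given as the dict that the camera call returned (one of the last four; its "shot" number tells which), for a name from the list of things; names that differ only in an ending like _2 or _b are one class to them, and where a whole thing is asked for, a point or a joint stands for the part that bears it (a point fixed in the world has none). Each returns a list of dicts, best first, with "score" (0 to 1); they miss things now and then, are a little off and sometimes report something else, mostly with a low value. They report only what shows in the picture. A call takes as long as a camera call.
- nets.spot_in(picture, name): "rect" ([left, top, right, bottom] in pixels, round what is visible of it).
- nets.outline_of(picture, name): "region" (480x640 bool, what is visible of it) and "rect" ([left, top, right, bottom] in pixels, round what is visible of it).
- nets.spot_point(picture, name): "location" ([column, row] in pixels: a listed point, or the origin of a listed thing).
The state is a dict: "t": time; "q": joint angles; "joint_vel": joint speeds; "joint_torque": joint torques, N m; "eef_pos": TCP position; "tool_rot": TCP orientation; "contact_force": force on the tool from outside, world axes, zero at the start; "torque": the same for the moment, N m; "gripper_width": opening from 0.0 (shut) to 1.0 (fully open).
Only numpy, scipy, OpenCV 4.12 (cv2) and the standard library are available. Lean on these libraries where they do the work, as an engineer would, in place of code of your own. Each camera call takes 0.05 s, during which the arm holds its last target.

## Working session

There is one attempt and no reset: what is moved stays moved. The work goes in short steps, Python scripts to look and compute and a tool call to move; the robot and the scene stay as the last step left them, time stands still between calls to the robot, and variables do not carry over. Pictures are saved under pics/ and viewed, and the job is handed in when it is done.

Besides the shell and the picture viewer there is one more tool, called after ">>>" in YAML: its name, and indented under it one key for each argument. apply_moves: Moves the arm, as the interface text tells. Scaled input: -1 to 1 covers 120 mm each way for a shift and 4 degrees each way for a turn. Its arguments: {"type":"object","properties":{"moves":{"type":"string"},"force":{"type":"number"}},"required":["moves"]}

```bash
mkdir -p pics
cat > h.py <<'E'
import numpy as np,cv2
from station import bot,imaging,nets
from scipy.spatial.transform import Rotation as R
def save(p,n): cv2.imwrite('pics/'+n,cv2.cvtColor(p['image'],cv2.COLOR_RGB2BGR))
def ray(p,uv):
    V=p['view'];Ri=V[:3,:3].T;o=-Ri@V[:3,3]
    d=Ri@np.array([(uv[0]-p['cx'])/p['fx'],(uv[1]-p['cy'])/p['fy'],1]);return o,d/np.linalg.norm(d)
def atz(p,uv,z):
    o,d=ray(p,uv);return o+d*(z-o[2])/d[2]
def tri(rs):
    A=np.zeros((3,3));b=np.zeros(3)
    for o,d in rs:
        M=np.eye(3)-np.outer(d,d);A+=M;b+=M@o
    x=np.linalg.solve(A,b)
    return x,[np.linalg.norm((np.eye(3)-np.outer(d,d))@(x-o)) for o,d in rs]
def proj(p,X):
    c=p['view'][:3,:3]@np.array(X)+p['view'][:3,3];return c[0]/c[2]*p['fx']+p['cx'],c[1]/c[2]*p['fy']+p['cy']
E
python3 - <<'E'
from h import *
s=imaging.read_camera('scene');t=imaging.read_camera('top')
save(s,'s0.png');save(t,'t0.png')
for n in ['gate_middle','third_slot','knob','gearbox','motor']:
    r=[]
    for p in (s,t):
        l=nets.spot_point(p,n)
        print(n,[(np.round(a['location'],1),round(a['score'],2)) for a in l[:2]])
        if l:r.append(ray(p,l[0]['location']))
    if len(r)==2: print(tri(r))
o=bot.get_obs();print(o['t'],o['eef_pos'],o['tool_rot'],o['contact_force'])
E
```

```text
gate_middle [(array([351.4, 245.4]), 0.72)]
gate_middle [(array([287.3, 228.4]), 0.59)]
(array([0.56784266, 0.06466717, 0.09483709]), [np.float64(0.004938097802284816), np.float64(0.0049380978022848755)])
third_slot [(array([356.5, 253.3]), 0.97), (array([389.9, 204.4]), 0.23)]
third_slot [(array([150.7, 231.4]), 0.59), (array([292.3, 221.5]), 0.57)]
(array([ 0.51398489,  0.30805851, -0.02799288]), [np.float64(0.12712440639776826), np.float64(0.12712440639776829)])
knob [(array([372.2, 222.6]), 0.57)]
knob [(array([266.8, 210.1]), 0.59), (array([244. , 291.6]), 0.48)]
(array([0.59574935, 0.11086089, 0.16149272]), [np.float64(0.0002953039119250992), np.float64(0.0002953039119252875)])
gearbox [(array([350.4, 268.3]), 0.97)]
gearbox [(array([287.3, 240.1]), 0.95)]
(array([0.55921526, 0.06973872, 0.00305959]), [np.float64(0.0038592399417622276), np.float64(0.0038592399417621583)])
motor [(array([389.1, 269.8]), 0.56)]
motor [(array([277.1, 188.2]), 0.59)]
(array([0.67939875, 0.09658704, 0.05092217]), [np.float64(0.004307692004102238), np.float64(0.004307692004101915)])
0.6 [ 0.27080605 -0.61830574  0.23133365] [-2.09029833e-06  8.37003126e-01 -5.47198105e-01  2.43354766e-05] [-0.40592515  0.5201254  -0.08495788]
```

Run:
```python
import cv2
for n,(x,y,w,h) in {'s0':(260,170,200,150),'t0':(180,140,200,150)}.items():
    i=cv2.imread(f'pics/{n}.png');c=cv2.resize(i[y:y+h,x:x+w],(800,600),interpolation=cv2.INTER_CUBIC);cv2.imwrite(f'pics/{n}c.png',c)
```

```text
(no output)
```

View pics/s0.png

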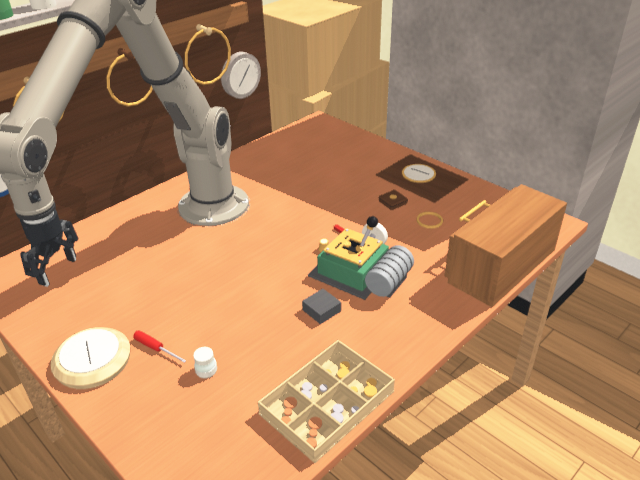

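View pics/t0.png

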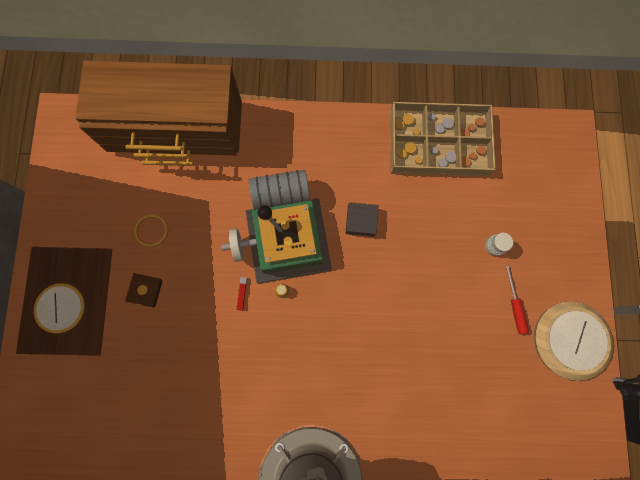

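View pics/s0c.png

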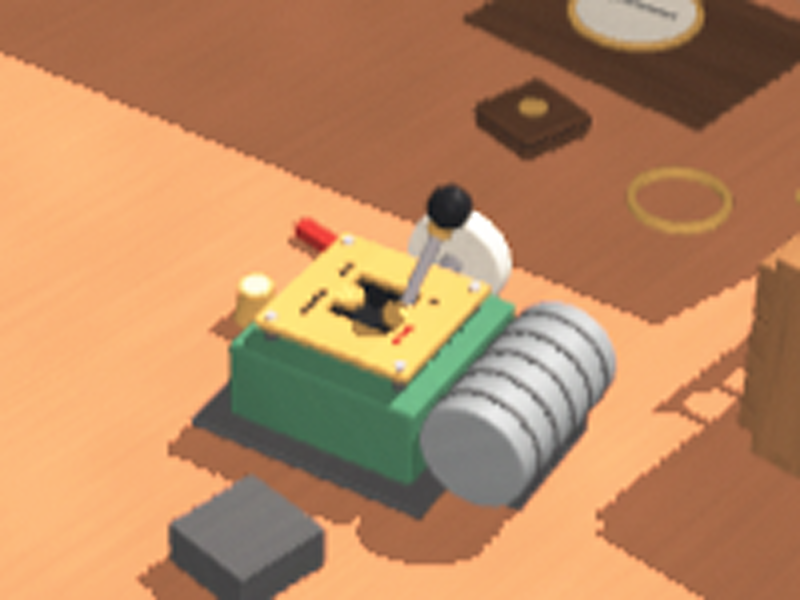

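View pics/t0c.png

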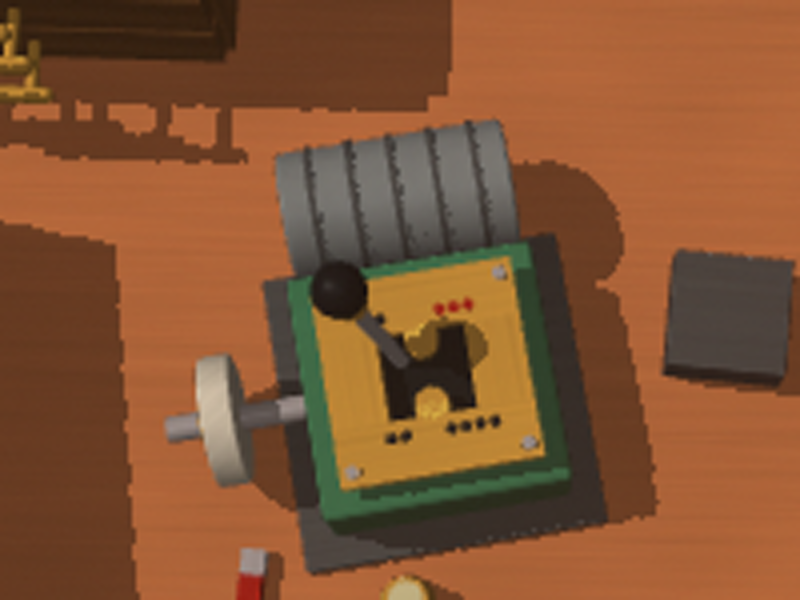

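The gearbox is yawed slightly left. The knob is at crop-top (339,291), forward-left (first slot), and the red pips are forward-right at (453,307). Next I'll refine the plate pose and the knob position.

```bash
cat >> h.py <<'E'
def knobpix(p,c,rad=14):
    im=p['image'].astype(int);x0,y0=int(c[0])-rad,int(c[1])-rad
    sub=im[y0:y0+2*rad,x0:x0+2*rad].max(2)<55
    n,l,st,ce=cv2.connectedComponentsWithStats(sub.astype(np.uint8))
    k=1+np.argmax(st[1:,4]);return ce[k]+[x0,y0],st[k]
E
python3 - <<'E'
from h import *
from scipy.optimize import least_squares
s=imaging.read_camera('scene');t=imaging.read_camera('top')
r=[]
for p,c in((s,(372,222)),(t,(265,212))):
    k=knobpix(p,c);print('knob',k);r.append(ray(p,k[0]))
print(tri(r))
# plate from top: yellow mask
Ms=[]
for p,c in((s,(351,245)),(t,(287,236))):
    h=cv2.cvtColor(p['image'],cv2.COLOR_RGB2HSV)
    m=cv2.inRange(h,(15,120,100),(32,255,255))
    z=np.zeros_like(m);z[c[1]-40:c[1]+40,c[0]-45:c[0]+45]=255;m&=z
    n,l,st,ce=cv2.connectedComponentsWithStats(m);k=1+np.argmax(st[1:,4]);m=(l==k).astype(np.uint8)
    hull=cv2.convexHull(cv2.findContours(m,0,2)[0][0]);hm=np.zeros_like(m);cv2.fillConvexPoly(hm,hull,1)
    print(st[k]);Ms.append((p,hm))
    q=cv2.minAreaRect(hull);print(q)
def err(v,which):
    out=[]
    for p,hm in [Ms[i] for i in which]:
        c,sn=np.cos(v[2]),np.sin(v[2])
        cs=[(v[0]+c*a-sn*b,v[1]+sn*a+c*b,.088) for a,b in((.061,.06),(.061,-.06),(-.061,-.06),(-.061,.06))]
        px=np.array([proj(p,X) for X in cs])
        f=np.zeros(hm.shape,np.uint8);cv2.fillConvexPoly(f,np.round(px*16).astype(np.int32),1,shift=4)
        out.append((f!=hm).sum())
    return sum(out)
from scipy.optimize import minimize
for w in([0],[1],[0,1]):
    o=minimize(err,[.565,.066,.15],args=(w,),method='Nelder-Mead',options=dict(initial_simplex=[[.565,.066,.15],[.575,.066,.15],[.565,.076,.15],[.565,.066,.25]]))
    print(w,o.x,o.fun)
    if w==[0,1]:v=o.x
k=tri(r)[0];c,sn=np.cos(v[2]),np.sin(v[2]);d=k[:2]-v[:2]
print('knob in gear',c*d[0]+sn*d[1],-sn*d[0]+c*d[1])
for X in [(v[0],v[1],.088)]: print(proj(s,X),proj(t,X))
E
```

```text
knob (array([371.48611111, 221.90277778]), array([ 9,  9, 10, 10, 72], dtype=int32))
knob (array([264.23312883, 211.78527607]), array([  7,   6,  14,  16, 163], dtype=int32))
(array([0.59121083, 0.11536344, 0.15975848]), [np.float64(0.0017763379043612758), np.float64(0.001776337904361332)])
[ 319  228   64   38 1114]
((349.2176513671875, 244.94573974609375), (60.53331756591797, 31.479225158691406), 18.004159927368164)
[ 258  204   58   59 2034]
((286.0126953125, 232.77366638183594), (51.20994567871094, 51.9575309753418), 80.21759033203125)
[0] [0.56151396 0.061102   0.29451746] 278.0
[1] [0.56259623 0.07138683 0.20041659] 78.0
[0, 1] [0.56260084 0.07107414 0.19637297] 395.0
knob in gear 0.03670155364969457 0.037855893775091354
(np.float64(353.2507391321825), np.float64(245.12867563249745)) (np.float64(286.19917909037383), np.float64(232.5725680896947))
```

Run:
```python
from h import *
o=bot.get_obs();a=np.array(o['tool_rot']);M=R.from_quat(a[[1,2,3,0]]);p=np.array(o['eef_pos'])
print(M.as_matrix().round(3))
N=24;tgt=np.array([.639,.125,.25]);d=(tgt-p)/N;rz=-.808
rows=[]
for i in range(N):
    s=M.inv().apply(d)/.12
    rows.append('1 %.3f %.3f %.3f 0 0 %.3f'%(*s,rz)); M=M*R.from_rotvec([0,0,np.radians(4*rz)])
print('; '.join(rows[:12]));print('; '.join(rows[12:]))
print(M.as_matrix().round(3))
```

```text
[[ 0.401 -0.916  0.   ]
 [-0.916 -0.401 -0.   ]
 [ 0.    -0.    -1.   ]]
1 -0.185 -0.221 -0.006 0 0 -0.808; 1 -0.172 -0.231 -0.006 0 0 -0.808; 1 -0.159 -0.240 -0.006 0 0 -0.808; 1 -0.145 -0.249 -0.006 0 0 -0.808; 1 -0.131 -0.256 -0.006 0 0 -0.808; 1 -0.116 -0.263 -0.006 0 0 -0.808; 1 -0.101 -0.270 -0.006 0 0 -0.808; 1 -0.086 -0.275 -0.006 0 0 -0.808; 1 -0.070 -0.279 -0.006 0 0 -0.808; 1 -0.055 -0.283 -0.006 0 0 -0.808; 1 -0.038 -0.285 -0.006 0 0 -0.808; 1 -0.022 -0.287 -0.006 0 0 -0.808
1 -0.006 -0.288 -0.006 0 0 -0.808; 1 0.010 -0.288 -0.006 0 0 -0.808; 1 0.026 -0.287 -0.006 0 0 -0.808; 1 0.042 -0.285 -0.006 0 0 -0.808; 1 0.058 -0.282 -0.006 0 0 -0.808; 1 0.074 -0.278 -0.006 0 0 -0.808; 1 0.090 -0.274 -0.006 0 0 -0.808; 1 0.105 -0.268 -0.006 0 0 -0.808; 1 0.120 -0.262 -0.006 0 0 -0.808; 1 0.135 -0.255 -0.006 0 0 -0.808; 1 0.149 -0.247 -0.006 0 0 -0.808; 1 0.162 -0.238 -0.006 0 0 -0.808
[[ 0.981  0.195  0.   ]
 [ 0.195 -0.981 -0.   ]
 [ 0.     0.    -1.   ]]
```

>>> apply_moves:
  moves: "1 -0.185 -0.221 -0.006 0 0 -0.808; 1 -0.172 -0.231 -0.006 0 0 -0.808; 1 -0.159 -0.24 -0.006 0 0 -0.808; 1 -0.145 -0.249 -0.006 0 0 -0.808; 1 -0.131 -0.256 -0.006 0 0 -0.808; 1 -0.116 -0.263 -0.006 0 0 -0.808; 1 -0.101 -0.27 -0.006 0 0 -0.808; 1 -0.086 -0.275 -0.006 0 0 -0.808; 1 -0.07 -0.279 -0.006 0 0 -0.808; 1 -0.055 -0.283 -0.006 0 0 -0.808; 1 -0.038 -0.285 -0.006 0 0 -0.808; 1 -0.022 -0.287 -0.006 0 0 -0.808"
  force: 20

```text
t: 1.7
eef_pos: [0.4556, -0.2455, 0.2403]
tool_rot: [0.0, 0.972, -0.237, 0.0]
contact_force: [0.9, 0.5, 0.3]
gripper_width: -0.0
```

>>> apply_moves:
  moves: "1 -0.006 -0.288 -0.006 0 0 -0.808; 1 0.01 -0.288 -0.006 0 0 -0.808; 1 0.026 -0.287 -0.006 0 0 -0.808; 1 0.042 -0.285 -0.006 0 0 -0.808; 1 0.058 -0.282 -0.006 0 0 -0.808; 1 0.074 -0.278 -0.006 0 0 -0.808; 1 0.09 -0.274 -0.006 0 0 -0.808; 1 0.105 -0.268 -0.006 0 0 -0.808; 1 0.12 -0.262 -0.006 0 0 -0.808; 1 0.135 -0.255 -0.006 0 0 -0.808; 1 0.149 -0.247 -0.006 0 0 -0.808; 1 0.162 -0.238 -0.006 0 0 -0.808; 1 0 0 0 0 0 0; 1 0 0 0 0 0 0"

```text
$.moves: bad value
```

>>> apply_moves:
  moves: "1 -0.006 -0.288 -0.006 0 0 -0.808; 1 0.01 -0.288 -0.006 0 0 -0.808; 1 0.026 -0.287 -0.006 0 0 -0.808; 1 0.042 -0.285 -0.006 0 0 -0.808; 1 0.058 -0.282 -0.006 0 0 -0.808; 1 0.074 -0.278 -0.006 0 0 -0.808; 1 0.09 -0.274 -0.006 0 0 -0.808; 1 0.105 -0.268 -0.006 0 0 -0.808; 1 0.12 -0.262 -0.006 0 0 -0.808; 1 0.135 -0.255 -0.006 0 0 -0.808; 1 0.149 -0.247 -0.006 0 0 -0.808; 1 0.162 -0.238 -0.006 0 0 -0.808"

```text
t: 2.7
eef_pos: [0.6397, 0.1263, 0.2487]
tool_rot: [0.0, 0.995, 0.099, 0.0]
contact_force: [0.3, 0.0, 1.2]
gripper_width: -0.002
```

>>> apply_moves:
  moves: "1 0 0 0 0 0 0; 1 0 0 0 0 0 0"

```text
t: 2.87
eef_pos: [0.639, 0.1277, 0.2483]
tool_rot: [-0.001, 0.995, 0.1, -0.0]
contact_force: [0.0, -1.9, -1.0]
gripper_width: -0.002
```

```bash
cat >> h.py <<'E'
def wray(o,p,uv):
    a=np.array(o['tool_rot']);M=R.from_quat(a[[1,2,3,0]]).as_matrix()
    x=(uv[0]-p['cx'])/p['fx'];y=(uv[1]-p['cy'])/p['fy'];r=np.hypot(x,y)
    d=np.array([np.sin(r)*x/r,np.sin(r)*y/r,np.cos(r)]);T=p['mount']
    return M@T[:3,3]+o['eef_pos'],M@T[:3,:3]@d
def wproj(o,p,X):
    a=np.array(o['tool_rot']);M=R.from_quat(a[[1,2,3,0]]).as_matrix();T=p['mount']
    c=T[:3,:3].T@(M.T@(np.array(X)-o['eef_pos'])-T[:3,3]);r=np.hypot(c[0],c[1]);th=np.arctan2(r,c[2])
    return p['cx']+p['fx']*th*c[0]/r,p['cy']+p['fy']*th*c[1]/r
E
python3 - <<'E'
from h import *
o=bot.get_obs();w=imaging.read_camera('wrist');save(w,'w1.png');s=imaging.read_camera('scene');t=imaging.read_camera('top')
save(s,'s1.png');save(t,'t1.png')
print(o['eef_pos'],o['tool_rot'],o['contact_force'],o['t'],w['mount'].round(3),w['fx'],w['cx'],w['cy'])
for n in ['gate_middle','third_slot','knob']:
  for q in nets.spot_point(w,n)[:2]:
    ro,d=wray(o,w,q['location']);z=.16 if n=='knob' else .088
    print(n,q, ro+d*(z-ro[2])/d[2])
print('pred third',wproj(o,w,[.5626+.981*.021+.195*.018,.071+.195*.021-.981*.018,.088]))
E
```

```text
[0.6390148  0.12770511 0.24832807] [-7.24997072e-04  9.95032909e-01  9.95438314e-02 -9.93160797e-05] [ 0.01604923 -1.90472472 -0.97335975] 2.8667 [[ 1.     0.     0.     0.002]
 [-0.     0.958  0.287 -0.075]
 [-0.    -0.287  0.958 -0.142]
 [ 0.     0.     0.     1.   ]] 371.64829954431775 316.89915096271704 240.1991817538777
gate_middle {'location': [219.3, 259.9], 'score': 0.7} [0.56264947 0.07807861 0.088     ]
third_slot {'location': [242.5, 282.8], 'score': 0.88} [0.58622731 0.06076489 0.088     ]
knob {'location': [241.6, 248.0], 'score': 0.65} [0.59170504 0.11894763 0.16      ]
knob {'location': [240.0, 235.5], 'score': 0.19} [0.58944732 0.12724875 0.16      ]
pred third (np.float64(242.56510309765847), np.float64(286.22267001125437))
```

View pics/w1.png

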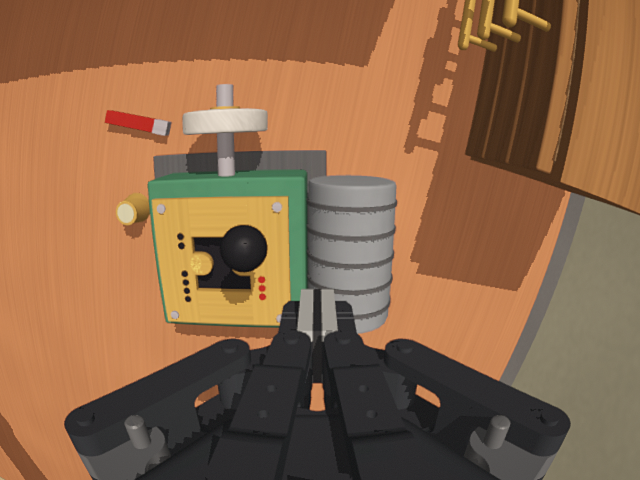

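Run:
```python
from h import *
o=bot.get_obs();w=imaging.read_camera('wrist')
for uv in [(152,199),(289,196),(166,323),(161,209),(277,208),(174,315)]:
    ro,d=wray(o,w,uv);print(uv,(ro+d*(.088-ro[2])/d[2]).round(4))
# gray knob
im=w['image'].max(2)<50
m=np.zeros((480,640),np.uint8);m[220:276,215:272]=im[220:276,215:272]
m=cv2.morphologyEx(m,cv2.MORPH_OPEN,np.ones((9,9)))
ys,xs=np.nonzero(m);print(xs.min(),xs.max(),ys.min(),ys.max(),xs.mean(),ys.mean())
ro,d=wray(o,w,(xs.mean(),ys.mean()));print(ro+d*(.16-ro[2])/d[2])
```

```text
(152, 199) [0.4933 0.1173 0.088 ]
(289, 196) [0.6136 0.141  0.088 ]
(166, 323) [ 0.5137 -0.0045  0.088 ]
(161, 209) [0.503  0.1098 0.088 ]
(277, 208) [0.6056 0.1291 0.088 ]
(174, 315) [0.522  0.0069 0.088 ]
215 267 220 275 238.43343195266272 246.54339250493098
[0.58932401 0.11500445 0.16      ]
```

>>> apply_moves:
  moves: "1 0 0 0.09 0 0 0; 1 0 0.005 0.09 0 0 0; 1 0 0.005 0.09 0 0 0; 1 0 0.005 0.09 0 0 0; 1 0 0.005 0.09 0 0 0; 1 0 0.005 0.09 0 0 0; 1 0 0 0.09 0 0 0; 1 0 0 0.09 0 0 0; 1 0 0 0.09 0 0 0; 1 0 0 0.06 0 0 0; 1 0 0 0 0 0 0; 1 0 0 0 0 0 0"

```text
t: 4.22
eef_pos: [0.6395, 0.1221, 0.1438]
tool_rot: [-0.0, 0.995, 0.098, -0.0]
contact_force: [0.1, 0.5, 1.1]
gripper_width: -0.002
```

```bash
cat >> h.py <<'E'
G0=np.array([.563,.070]);YAW=.19
def gear(X):
    c,s=np.cos(YAW),np.sin(YAW);d=np.array(X[:2])-G0;return np.array([c*d[0]+s*d[1],-s*d[0]+c*d[1]]).round(4)
def look(n):
    o=bot.get_obs();w=imaging.read_camera('wrist');t=imaging.read_camera('top');s=imaging.read_camera('scene')
    print('t',o['t'],'tcp gear',gear(o['eef_pos']),'z',round(o['eef_pos'][2],4),'F',np.round(o['contact_force'],1))
    W=w['image'][150:350,130:400];T=t['image'][170:290,210:370];S=s['image'][170:320,290:490]
    a=cv2.resize(W,(540,400),interpolation=cv2.INTER_CUBIC);b=cv2.resize(T,(400,300),interpolation=cv2.INTER_CUBIC);c=cv2.resize(S,(400,300),interpolation=cv2.INTER_CUBIC)
    cv=np.zeros((600,800,3),np.uint8)
    cv[:300,:400]=b;cv[:300,400:]=c;cv[300:,:405]=cv2.resize(a,(405,300))
    cv2.imwrite('pics/'+n,cv2.cvtColor(cv,cv2.COLOR_RGB2BGR))
    rs=[]
    for p in(s,t):
        l=nets.spot_point(p,'knob')
        if l:
            print(np.round(l[0]['location'],1),round(l[0]['score'],2));rs.append(ray(p,l[0]['location']))
    l=nets.spot_point(w,'knob')
    if l:
        print('w',np.round(l[0]['location'],1),round(l[0]['score'],2));rs.append(wray(o,w,l[0]['location']))
    if len(rs)>1:
        x,e=tri(rs);print('knob gear',gear(x),x[2].round(4),np.round(e,4))
E
python3 -c "
from h import *
look('l2.png')"
```

```text
t 4.2167 tcp gear [0.0849 0.0367] z 0.1438 F [0.1 0.5 1.1]
[372.5 222.1] 0.74
w [201.2 314.7] 0.79
knob gear [0.0381 0.0409] 0.1572 [0.0015 0.0015]
```

View pics/l2.png

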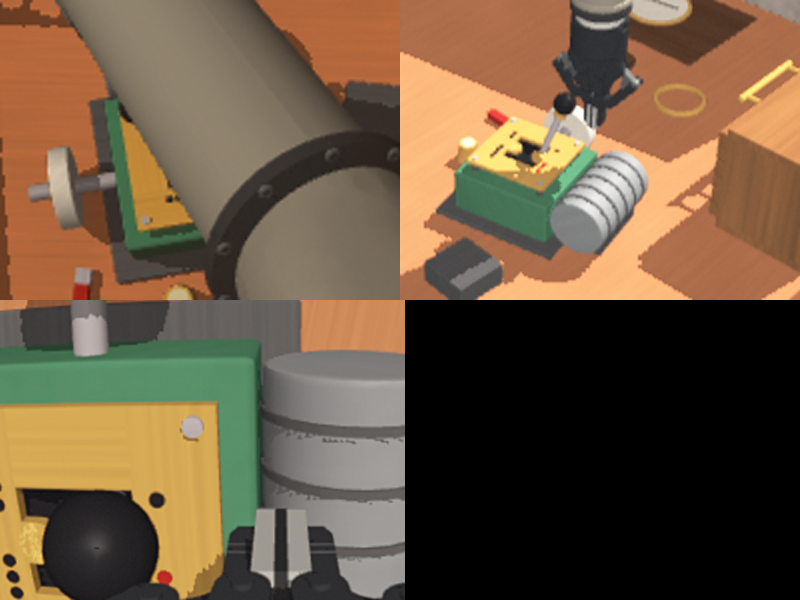

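>>> apply_moves:
  moves: "1 -0.04 -0.025 0 0 0 0; 1 -0.04 0 0 0 0 0; 1 -0.03 0 0 0 0 0; 1 -0.02 0 0 0 0 0; 1 -0.02 0 0 0 0 0; 1 -0.02 0 0 0 0 0; 1 -0.02 0 0 0 0 0; 1 -0.02 0 0 0 0 0"

```text
t: 5.18
eef_pos: [0.6151, 0.1204, 0.1449]
tool_rot: [-0.0, 0.995, 0.098, 0.001]
contact_force: [2.0, 0.2, 2.4]
gripper_width: 0.001
```

```bash
python3 -c "
from h import *
look('l3.png')"
```

```text
t 5.1833 tcp gear [0.0607 0.0396] z 0.1449 F [2.  0.2 2.4]
[370.7 220.7] 0.71
w [244.4 323.8] 0.72
knob gear [0.0321 0.0413] 0.1596 [0.0015 0.0015]
```

View pics/l3.png

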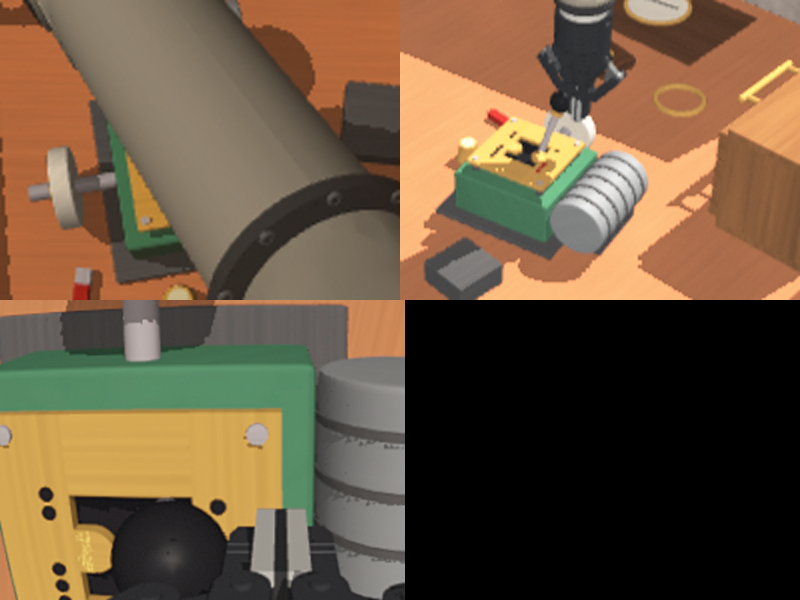

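>>> apply_moves:
  moves: "1 -0.02 0 0 0 0 0; 1 -0.02 0 0 0 0 0; 1 -0.02 0 0 0 0 0; 1 -0.025 0 0 0 0 0; 1 -0.025 0 0 0 0 0; 1 -0.025 0 0 0 0 0; 1 -0.025 0 0 0 0 0; 1 -0.025 0 0 0 0 0; 1 -0.025 0 0 0 0 0; 1 -0.02 0 0 0 0 0; 1 -0.02 0 0 0 0 0; 1 0 0 0 0 0 0"

```text
t: 6.48
eef_pos: [0.5842, 0.114, 0.1441]
tool_rot: [0.0, 0.995, 0.098, -0.0]
contact_force: [1.6, 0.2, 1.2]
gripper_width: 0.001
```

```bash
python3 -c "
from h import *
look('l4.png')"
```

```text
t 6.4833 tcp gear [0.0292 0.0392] z 0.1441 F [1.6 0.2 1.2]
[360.9 217.5] 0.6
w [239.5 325.6] 0.77
knob gear [-0.0002  0.0407] 0.1592 [0.0003 0.0003]
```

View pics/l4.png

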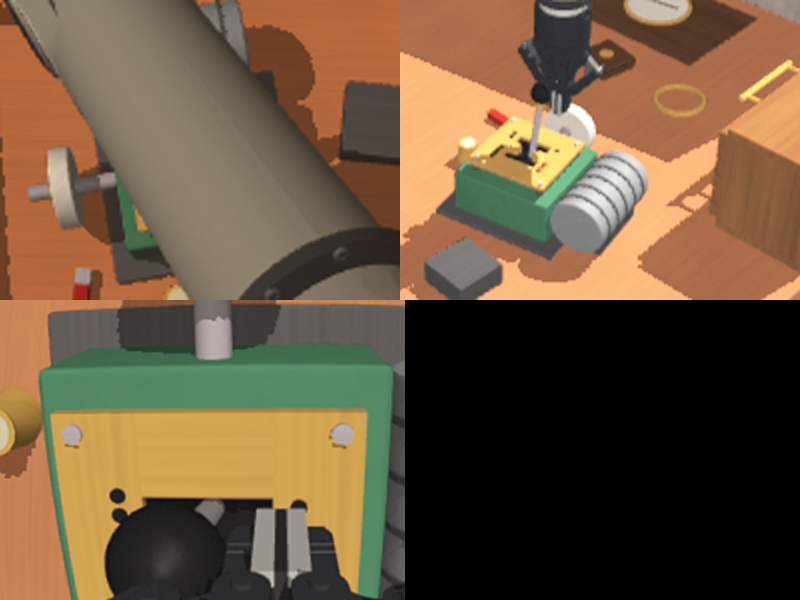

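>>> apply_moves:
  moves: "1 0.05 0 0 0 0 0; 1 0.08 0 0 0 0 0; 1 0 -0.1 0 0 0 0; 1 0 -0.1 0 0 0 0; 1 0 -0.1 0 0 0 0; 1 0 -0.1 0 0 0 0; 1 -0.06 0 0 0 0 0; 1 -0.1 0 0 0 0 0; 1 -0.1 0 0 0 0 0; 1 -0.1 0 0 0 0 0; 1 -0.01 0 0 0 0 0; 1 0 0 0 0 0 0"

```text
t: 7.78
eef_pos: [0.5466, 0.1555, 0.1444]
tool_rot: [0.0, 0.995, 0.098, 0.0]
contact_force: [1.2, 0.6, 0.3]
gripper_width: -0.002
```

```bash
python3 -c "
from h import *
look('l5.png')"
```

```text
t 7.7833 tcp gear [0.0001 0.087 ] z 0.1444 F [1.2 0.6 0.3]
[360.4 217.8] 0.68
w [315.1 418.1] 0.62
knob gear [0.0003 0.0385] 0.1594 [0.001 0.001]
```

View pics/l5.png

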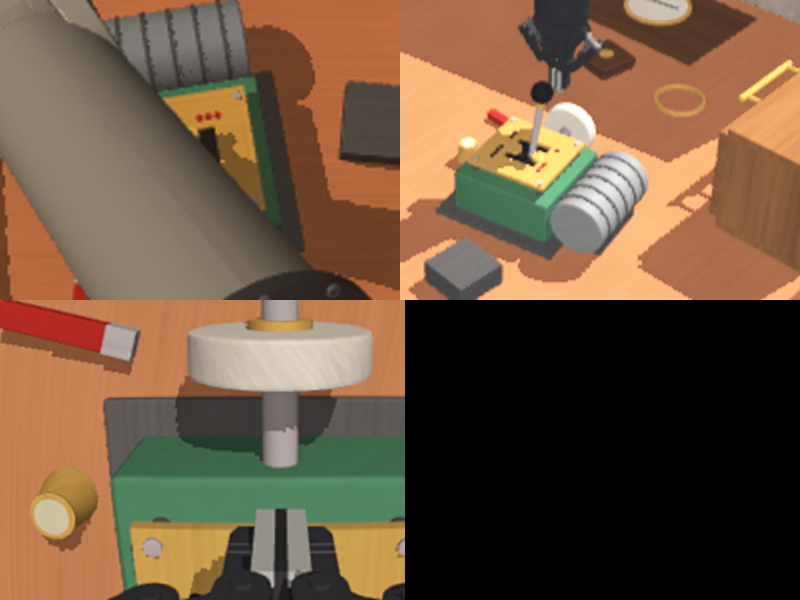

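>>> apply_moves:
  moves: "1 0 0.05 0 0 0 0; 1 0 0.05 0 0 0 0; 1 0 0.03 0 0 0 0; 1 0 0.025 0 0 0 0; 1 0 0.025 0 0 0 0; 1 0 0.03 0 0 0 0; 1 0 0.03 0 0 0 0; 1 0 0.03 0 0 0 0; 1 0 0.03 0 0 0 0; 1 0 0.03 0 0 0 0; 1 0 0.03 0 0 0 0; 1 0 0.03 0 0 0 0"

```text
t: 9.08
eef_pos: [0.5565, 0.1093, 0.1441]
tool_rot: [0.0, 0.995, 0.098, -0.0]
contact_force: [-0.4, 2.4, 0.5]
gripper_width: -0.005
```

```bash
python3 -c "
from h import *
look('l6.png')"
```

```text
t 9.0833 tcp gear [0.001  0.0398] z 0.1441 F [-0.4  2.4  0.5]
[355.5 221.7] 0.6
w [318.3 393.6] 0.52
knob gear [0.002  0.0102] 0.1637 [0.0015 0.0015]
```

View pics/l6.png

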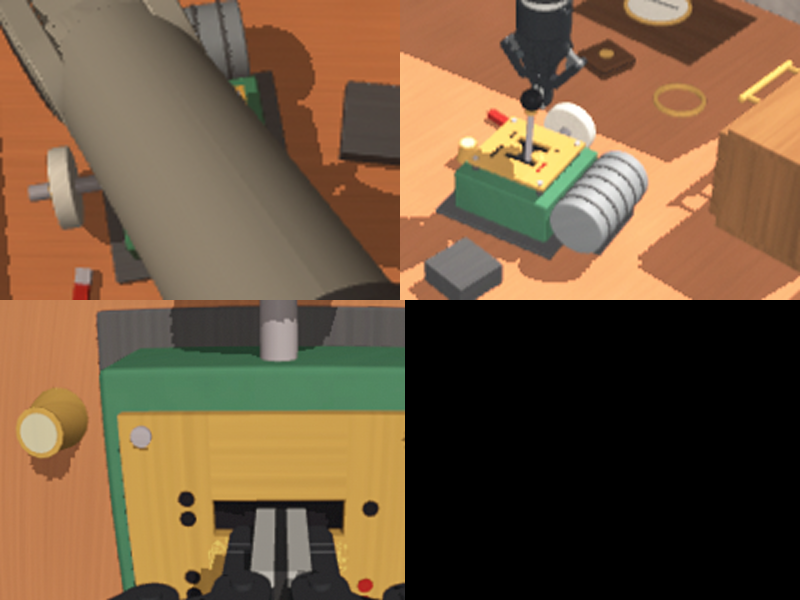

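>>> apply_moves:
  moves: "1 0 0.035 0 0 0 0; 1 0 0.035 0 0 0 0; 1 0 0.035 0 0 0 0; 1 0 0.035 0 0 0 0; 1 0 0.035 0 0 0 0; 1 0 0.035 0 0 0 0; 1 0 0.035 0 0 0 0; 1 0 0.035 0 0 0 0; 1 0 0.035 0 0 0 0; 1 0 0.035 0 0 0 0; 1 0 0.03 0 0 0 0; 1 0 0.02 0 0 0 0"

```text
t: 10.38
eef_pos: [0.5656, 0.062, 0.1439]
tool_rot: [0.0, 0.995, 0.097, -0.0]
contact_force: [-0.5, 2.0, -0.8]
gripper_width: -0.003
```

```bash
python3 -c "
from h import *
look('l7.png')"
```

```text
t 10.3833 tcp gear [ 0.0011 -0.0084] z 0.1439 F [-0.5  2.  -0.8]
[345.9 232.9] 0.61
w [316.2 388.3] 0.96
knob gear [ 0.0017 -0.04  ] 0.1571 [0.0009 0.0009]
```

View pics/l7.png

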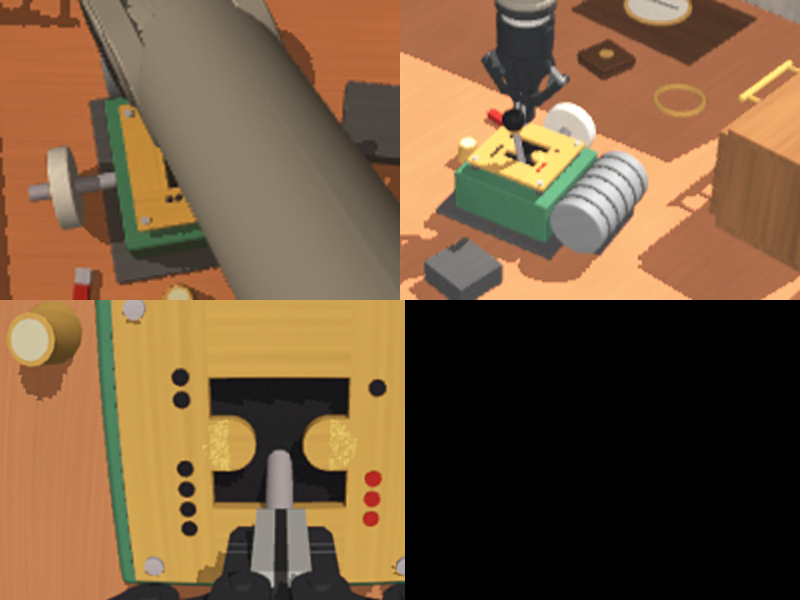

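>>> apply_moves:
  moves: "1 0 0.02 0 0 0 0; 1 0 0.015 0 0 0 0; 1 0 0 0 0 0 0; 1 0 0 0 0 0 0"

```text
t: 11.02
eef_pos: [0.5666, 0.0586, 0.1442]
tool_rot: [-0.0, 0.995, 0.098, 0.0]
contact_force: [0.3, 1.2, -0.8]
gripper_width: -0.001
```

```bash
python3 -c "
from h import *
look('l8.png')"
```

```text
t 11.0167 tcp gear [ 0.0013 -0.0119] z 0.1442 F [ 0.3  1.2 -0.8]
[345.1 232.4] 0.71
w [315.6 386.4] 0.85
knob gear [ 0.001  -0.0415] 0.1591 [0.0017 0.0017]
```

>>> apply_moves:
  moves: "1 0 -0.05 0 0 0 0; 1 0 -0.07 0 0 0 0; 1 -0.1 0 0 0 0 0; 1 -0.1 0 0 0 0 0; 1 -0.1 0 0 0 0 0; 1 -0.11 0 0 0 0 0; 1 0 0 0 0 0 0; 1 0 0.1 0 0 0 0; 1 0 0.12 0 0 0 0; 1 0 0.12 0 0 0 0; 1 0 0.02 0 0 0 0; 1 0 0 0 0 0 0"

```text
t: 12.32
eef_pos: [0.5249, 0.0195, 0.1442]
tool_rot: [0.0, 0.995, 0.096, 0.0]
contact_force: [0.5, 0.6, -0.7]
gripper_width: -0.001
```

```bash
python3 -c "
from h import *
look('l9.png')"
```

```text
t 12.3167 tcp gear [-0.0469 -0.0424] z 0.1442 F [ 0.5  0.6 -0.7]
w [440.2 322.1] 0.94
```

View pics/l9.png

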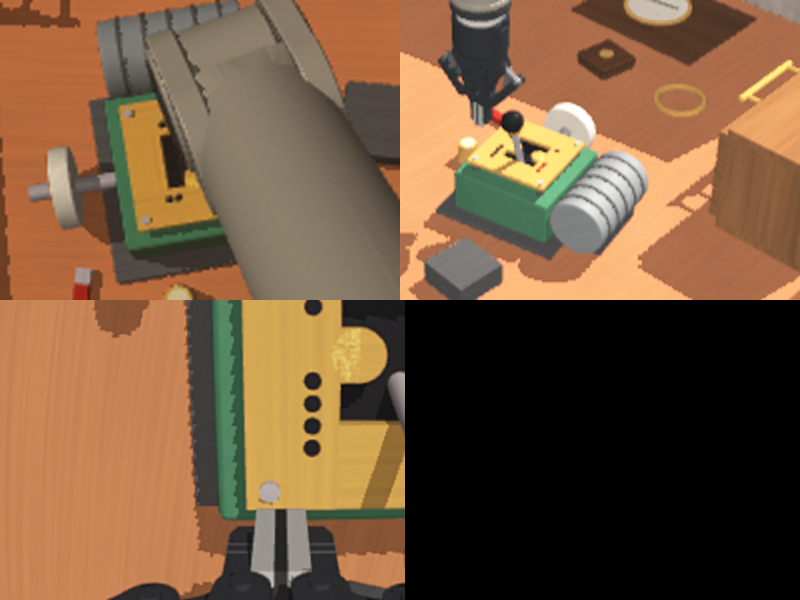

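>>> apply_moves:
  moves: "1 0.05 0 0 0 0 0; 1 0.04 0 0 0 0 0; 1 0.02 0 0 0 0 0; 1 0.02 0 0 0 0 0; 1 0.025 0 0 0 0 0; 1 0.025 0 0 0 0 0; 1 0.025 0 0 0 0 0; 1 0.025 0 0 0 0 0; 1 0.025 0 0 0 0 0; 1 0.025 0 0 0 0 0; 1 0.025 0 0 0 0 0; 1 0.025 0 0 0 0 0"

```text
t: 13.62
eef_pos: [0.563, 0.0285, 0.1442]
tool_rot: [0.0, 0.995, 0.098, -0.0]
contact_force: [0.2, -0.2, 1.3]
gripper_width: -0.002
```

```bash
python3 -c "
from h import *
look('l10.png')"
```

```text
t 13.6167 tcp gear [-0.0078 -0.0408] z 0.1442 F [ 0.2 -0.2  1.3]
[349.3 236.8] 0.55
[282.9 227.6] 0.38
w [393.3 325.4] 0.68
knob gear [ 0.0093 -0.0208] 0.1512 [0.0152 0.0286 0.0241]
```

View pics/l10.png

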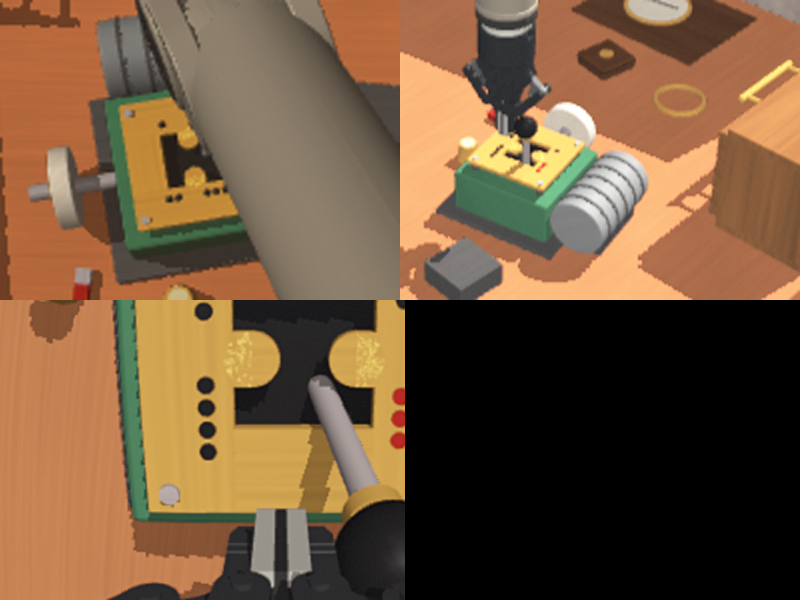

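>>> apply_moves:
  moves: "1 0.025 0 0 0 0 0; 1 0.025 0 0 0 0 0; 1 0.025 0 0 0 0 0; 1 0.02 0 0 0 0 0; 1 0.02 0 0 0 0 0; 1 0.015 0 0 0 0 0; 1 0.01 0 0 0 0 0; 1 0 0 0 0 0 0"

```text
t: 14.58
eef_pos: [0.5795, 0.0318, 0.1442]
tool_rot: [-0.0, 0.995, 0.098, 0.0]
contact_force: [-1.8, -1.0, -0.4]
gripper_width: -0.005
```

```bash
python3 -c "
from h import *
look('l11.png')"
```

```text
t 14.5833 tcp gear [ 0.009  -0.0406] z 0.1442 F [-1.8 -1.  -0.4]
[358.4 237.5] 0.61
w [391.2 320.2] 0.71
knob gear [ 0.0399 -0.0383] 0.1562 [0.0007 0.0007]
```

View pics/l11.png

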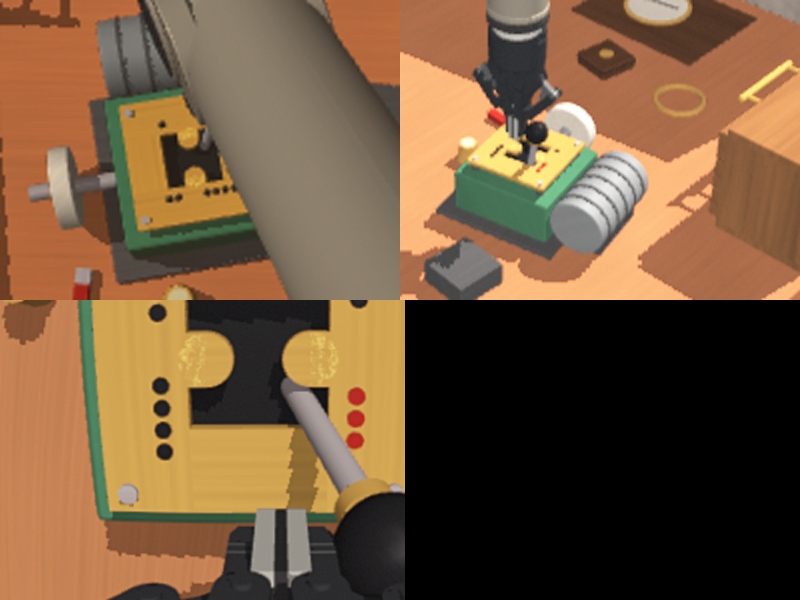

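Still about 3–4 mm to go by the geometry. I'll creep 1 mm at a time and watch the force.

>>> apply_moves:
  moves: "1 0.01 0 0 0 0 0; 1 0.01 0 0 0 0 0; 1 0 0 0 0 0 0"

```text
t: 15.13
eef_pos: [0.5817, 0.0323, 0.1441]
tool_rot: [-0.0, 0.995, 0.098, -0.0]
contact_force: [-1.0, 0.2, -1.4]
gripper_width: 0.004
```

>>> apply_moves:
  moves: "1 0.01 0 0 0 0 0; 1 0 0 0 0 0 0"

```text
t: 15.3
eef_pos: [0.5829, 0.0325, 0.1441]
tool_rot: [-0.0, 0.995, 0.098, -0.0]
contact_force: [-1.5, 0.1, -0.3]
gripper_width: 0.008
```

>>> apply_moves:
  moves: "1 0.008 0 0 0 0 0; 1 0 0 0 0 0 0"

```text
t: 15.47
eef_pos: [0.5838, 0.0327, 0.1442]
tool_rot: [-0.0, 0.995, 0.098, 0.0]
contact_force: [-0.9, -0.1, -0.6]
gripper_width: -0.004
```

>>> apply_moves:
  moves: "1 0.008 0 0 0 0 0; 1 0 0 0 0 0 0"

```text
t: 15.63
eef_pos: [0.5846, 0.0328, 0.1441]
tool_rot: [0.0, 0.995, 0.098, -0.0]
contact_force: [-2.2, -0.1, -0.9]
gripper_width: -0.001
```

>>> apply_moves:
  moves: "1 0.008 0 0 0 0 0; 1 0 0 0 0 0 0"

```text
t: 15.8
eef_pos: [0.5853, 0.0329, 0.144]
tool_rot: [0.0, 0.995, 0.098, -0.0]
contact_force: [-2.0, -0.6, 0.0]
gripper_width: -0.003
```

```bash
python3 -c "
from h import *
look('l12.png')"
```

```text
t 15.8 tcp gear [ 0.0149 -0.0406] z 0.144 F [-2.  -0.6  0. ]
[360.  241.1] 0.62
w [386.4 312.9] 0.57
knob gear [ 0.0455 -0.0395] 0.1472 [0.0006 0.0006]
```

View pics/l12.png

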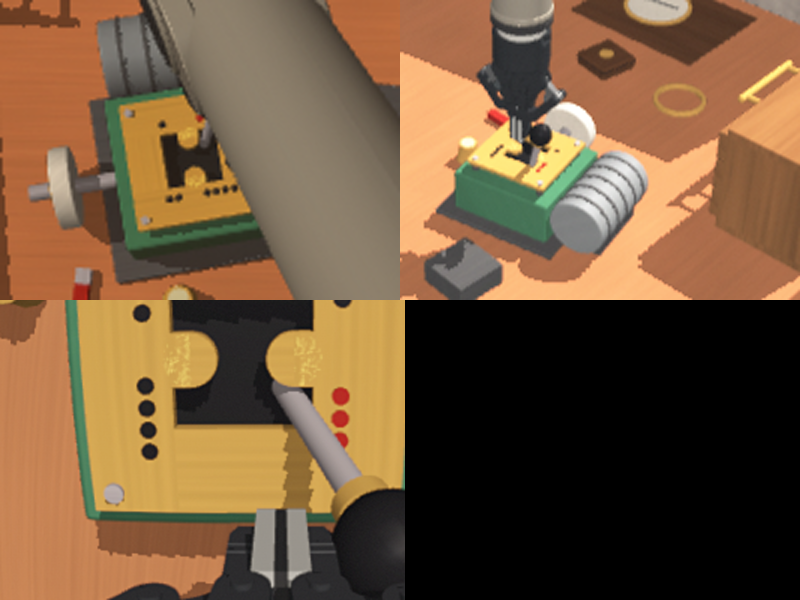

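>>> apply_moves:
  moves: "1 0.008 0 0 0 0 0; 1 0 0 0 0 0 0"

```text
t: 16.27
eef_pos: [0.5859, 0.0331, 0.1439]
tool_rot: [0.0, 0.995, 0.098, -0.001]
contact_force: [-4.7, -0.1, -1.8]
gripper_width: -0.002
```

>>> apply_moves:
  moves: "1 0.006 0 0 0 0 0; 1 0 0 0 0 0 0"

```text
t: 16.43
eef_pos: [0.5863, 0.0331, 0.1438]
tool_rot: [0.0, 0.995, 0.098, -0.001]
contact_force: [-6.4, -1.0, -1.7]
gripper_width: 0.002
```

>>> apply_moves:
  moves: "1 0.006 0 0 0 0 0; 1 0 0 0 0 0 0"

```text
t: 16.6
eef_pos: [0.5866, 0.0331, 0.1438]
tool_rot: [0.0, 0.995, 0.098, -0.002]
contact_force: [-7.3, -0.5, 0.1]
gripper_width: 0.005
```

The force has climbed to about 7 N and the tool is barely advancing, so the lever is against the end wall. I'll back off straight behind it, then go up.

>>> apply_moves:
  moves: "1 -0.02 0 0 0 0 0; 1 -0.05 0 0 0 0 0; 1 -0.1 0 0 0 0 0; 1 -0.1 0 0 0 0 0; 1 -0.1 0 0 0 0 0; 1 0 0 -0.2 0 0 0; 1 0 0 -0.25 0 0 0; 1 0 0.25 -0.25 0 0 0; 1 0 0.3 -0.2 0 0 0; 1 0 0.3 0 0 0 0; 1 0 0.3 0 0 0 0; 1 0 0.3 0 0 0 0"

```text
t: 17.6
eef_pos: [0.5793, -0.146, 0.2527]
tool_rot: [0.001, 0.995, 0.098, 0.002]
contact_force: [1.5, -0.3, -0.6]
gripper_width: 0.002
```

>>> apply_moves:
  moves: "1 0 0.3 0 0 0 0; 1 0 0.3 0 0 0 0; 1 0 0.3 0 0 0 0; 1 0 0 0 0 0 0; 1 0 0 0 0 0 0"

```text
t: 18.02
eef_pos: [0.5992, -0.2534, 0.251]
tool_rot: [0.001, 0.995, 0.095, 0.001]
contact_force: [0.3, 1.0, -0.1]
gripper_width: 0.004
```

```bash
python3 -c "
from h import *
look('l13.png')
t=imaging.read_camera('top');s=imaging.read_camera('scene');save(t,'t13.png')
r=[ray(p,nets.spot_point(p,'knob')[0]['location']) for p in(s,t)];x,e=tri(r);print(gear(x),x,e)"
```

```text
t 18.0167 tcp gear [-0.0255 -0.3244] z 0.251 F [ 0.3  1.  -0.1]
[361.2 238.4] 0.45
[298.1 201.2] 0.72
knob gear [ 0.0492 -0.038 ] 0.1573 [0.0015 0.0015]
[ 0.0444 -0.0411] [0.61437031 0.03803192 0.15652002] [np.float64(0.005477979743950902), np.float64(0.005477979743950706)]
```

View pics/l13.png

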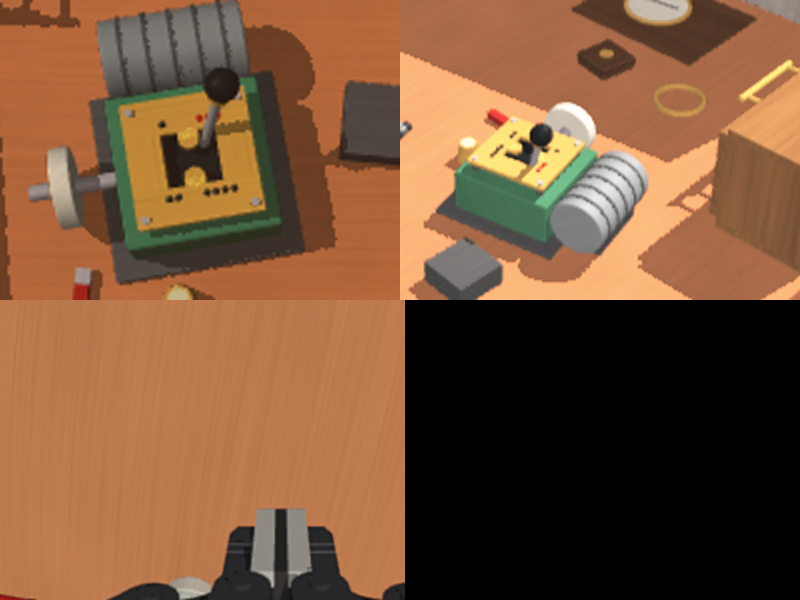

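View pics/t13.png

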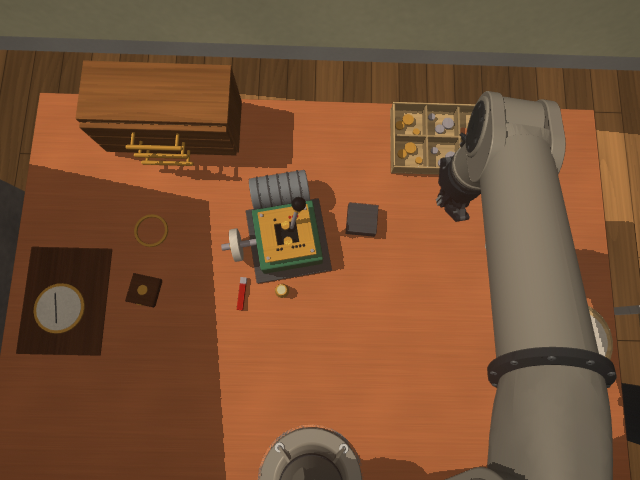

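The lever stands in the third slot, with the knob at top-view (298,204) by the red pips. The gearbox, block, magnet and loupe are where they were, and the arm is clear.

```bash
python3 -c "
from h import *
print(bot.hand_in())"
```

```text
the job is handed in; nothing more can be done
None
```

The lathe is in third gear, and I handed the job in at about 18 s of the 59 s allowed. With the fingers shut, I pushed the knob back to the crossbar, then right into the right-hand leg. I then went round behind it and pushed it forward until it met the end wall. The lever was never gripped.

**Forces:** about 2 N while the lever moved, and about 7 N at most, when it reached the wall. The force is read only at the end of each move call, so brief peaks between readings would not show.

**Last checks, with the arm clear:**
- **Lever:** the knob measured 44–49 mm forward and 38–41 mm right of the gate's middle, 157 mm up. The expected home position is about 43 mm forward and 40 mm right. The pictures show it by the three red pips.
- **Bystanders:** the magnet, loupe, bench block, compass case and ring look unmoved in the last top view. The arm hid the screwdriver and the screw jar there. The tool's path kept well above both.

**Disagreement:** the two-camera knob measurements differed by up to 5 mm, with a 5.5 mm ray miss in the last one. For fully home I therefore relied on the force rise at the wall as well as the pictures.

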